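# Seat and clamp a plug gauge in its checking nest

### The arm

A 7-joint arm with a two-finger parallel gripper is mounted at the origin on a cart in front of the work surface, level with it; the furniture and walls round the work are solid. World frame = base frame: x ahead of the robot, y to its left, z up, the work surface at z = 0. Lengths are in mm, angles in rad, forces in N, time in s.
With the tool pointing down it reaches from about 400 to 875 mm from the base axis. Payload 4.4 kg.
Tool frame: the origin (TCP) lies at the very end of the fingers, on their centre line; the grasp point (between the pads) lies 19 mm behind it; z points along the fingers, y is the direction in which the jaws open and shut (so a half turn about z gives the same grasp; the last joint's range is limited). The gripper opens to 85 mm and grips with 20 to 120 N. Pads are 22 mm wide; open, the fingers measure 114 mm over their backs; the gripper's body (76 mm by 85 mm) begins 54 mm behind the grasp point. The pads swing forward as they close: fully open they stand 13 mm farther back than shut.
Start: joints at [1.104, 0.628, 0.038, 1.517, -0.027, 0.996, -0.02], TCP at [253.629, -598.49, 231.313] pointing down, gripper open.
Joint ranges: [-3.06, 3.06], [-0.37, 2.12], [-1.25, 1.32], [0.18, 2.47], [-1.1, 4.24], [0.23, 1.98], [-2.94, 2.94]. Speed limits (rad/s): [2.57, 2.57, 3.14, 3.14, 3.14, 3.14, 3.14].

### API

Orientations are given as [roll, pitch, yaw] about the fixed x, y, z axes, in that order (R = Rz(yaw) Ry(pitch) Rx(roll)).
In Python, from cell import read_state, get_image, calibration, finish_job gives the robot as it stands. The module is installed in compiled form; this text tells all that it offers.
- The arm moves only by the tool apply_moves, never from a script. Its argument "increments" is a list of rows, each an object of numbers: "tx", "ty", "tz": the shift along the world's x, y, z in m; "rx", "ry", "rz": the turn, a rotation vector about the world's x, y, z in units of 5 degrees (1.0 is 5 degrees); "claw": the finger opening in m, from 0 to 0.0854. In form: [{"tx": .., "ty": .., "tz": .., "rx": .., "ry": .., "rz": .., "claw": ..}, ...]. A call has 1 to 12 rows; each row is the pose to reach, as a shift and turn from the pose commanded when the call began; what a row does not reach only later rows make up. A row lasts 1/10 s, in which the tool goes at most 50 mm and 8.59 degrees, less where a joint would pass 70% of its speed; a pose out of reach is approached as far as the arm can. A call with a gripper value outside its range is refused whole. The fingers move at their own pace and stop on an object; the grip force is fixed at half the most. Time passes only in rows, so rows that repeat a pose let the fingers close. It gives the time, the measured TCP pose, the force and the opening at its end, in the units of the state.
- read_state(): the state, without advancing time (a new reading comes with each control period).
- get_image(name): name is "side" or "top" or "wrist"; returns the picture (384x512x3 uint8, red, green, blue); there is no depth.
- calibration(name): a dict with "camera_matrix" (3x3 intrinsics, pixels), "origin" and "attitude" of the camera in the world. Camera axes: x right, y up, looking along -z (the intrinsics and any distortion apply to the point x, -y, -z); pixel columns grow to the right and rows downward; lengths in mm; the calibration is good to about 2 mm. A picture is of the moment at which its call begins: read the wrist's pose just before it. calibration takes no time and is no camera call; for the wrist camera it gives the pose at the moment of the call.
- finish_job(): hands the job in, once; it reports no verdict.
The state is a dict: "clock": time; "qpos": joint angles; "qd": joint speeds; "tau": joint torques, N m; "eef_pos": TCP position; "tool_rot": TCP orientation; "force": force on the tool from outside, world axes, zero at the start; "torque": the same for the moment, N m; "width": finger opening in mm.
Only numpy, scipy, OpenCV 4.12 (cv2) and the standard library are available. Lean on these libraries where they do the work, as an engineer would, in place of code of your own. Each camera call takes 0.05 s, during which the arm holds its last target. There are 200 camera calls.

### The job

Push the plug gauge along the channel of the blue nest until its end is fully home against the end stop. Then turn the red wing knob clockwise, seen from above, following it down as it sinks, until the clamp's spring pad presses on the gauge and is pushed in by about half of its 4 mm travel (about 2 mm, a clamping force of about 12 N); on no account squeeze the spring right in. Let go and leave the gauge home and clamped, with the other things on the bench where they are.

Things in the scene. Friction and masses are not known exactly. Their poses are not given: they have to be found in the camera images.
- nest: Blue base plate 150 x 94 x 20 mm (its x -85 to +65 mm), fixed on the bench, yaw -0.1 to 0.6 rad. Origin: on the bench under the channel, z up. A channel runs along its x axis: floor 20 mm up, two aluminium rails (x -60 to +50 mm), 33 mm apart, 18 mm high. It is open at the -x end, where the gauge's tail sticks out.
- stop (a point): Point on the face of the dark end stop that closes the channel at the nest's x = +50 mm (y = 0, 33 mm above the bench). Axes as the nest's.
- bridge (a point): Top of the steel bridge over the channel, where the upright clamp screw passes through it: nest x = +30 mm, y = 0, 100 mm above the bench. The beam is 94 mm long (nest y), 32 mm wide and 16 mm thick, on two columns; a brass collar stands 4 mm higher.
- gauge: Loose plug gauge, 123 mm long, 0.13 to 0.21 kg, lying on the channel floor: dark hexagonal handle 30 mm wide and 27 mm high, a steel plug 27 mm thick at each end. Origin: underside of its middle. Its own +y points to the stop along nest +x; its ends are at y = +-62 mm. It starts 15 to 35 mm short of the stop; fully home its origin is at nest x = -12 mm.
- tail (a point): Centre of the gauge's free end face (gauge y = -62 mm, 13 mm above its underside, 33 mm above the bench), which sticks out of the channel; push here toward the stop. The gauge slides with 0.5 to 2 N.
- knob: Red wing knob on the clamp screw, z up. Origin: on the axis at its underside, 129 to 132 mm above the bench at the start. Clockwise from above lowers it, 8 mm per rad, up to 3.6 rad from the top; it stays where it is left. Wing yaw less nest yaw = minus the angle turned, 0 to -0.3 rad at the start. Friction 0.2 N m against either motion; each N of clamp force adds 0.008 N m anticlockwise.
- wing (a point): Middle of the knob's wing, 28 mm above the knob's origin, axes as the knob's: a bar 46 mm long (x), 14 mm thick (y), from 20 mm below to 14 mm above this point; pinch it across its thickness. Below it is a black hub of radius 18 mm, 8 mm thick. Pushing down on the knob helps it turn by 0.008 N m per N, pulling up hinders as much.
- stem: Screw under the knob, rising and sinking with it; origin as the knob's but does not turn. At its foot is a black spring pad 24 mm wide; its face hangs 64 to 76 mm below the origin (varies, not measured), 6.6 to 21 mm above the gauge at the start. The gauge's top is 47 mm above the bench; feel the touch as a rise of turning moment. The pad yields 1 mm per 6 N, at most 4 mm, then is hard.
- torch: Black torch, 118 mm long, lying on the bench; a bystander.
- marker: Blue marker pen, 130 mm long, lying on the bench; a bystander.
- tape: Yellow tape measure, 85 x 35 x 64 mm; a bystander.
- nut: Bright wheel nut, 30 mm wide, 19 mm high; a bystander.
- ring: Steel setting ring, 49 mm wide, 17 mm high; a bystander.
Things that resemble listed ones, but are neither listed nor needed, are in the scene too. There is more than one size of the nest; the one meant has the size given above.

How it is judged (in metres and radians):
On the way, in this order (a step that is already met when the one before it is completed fails the run):
1. the gauge is home against the end stop (within 2 mm), still unclamped (x of gauge in the frame of nest above -0.014 m and contact force between stem and gauge below 0.5 N), for 0.2 s.
2. the pad presses on the gauge with 6 to 19 N (contact force between stem and gauge between 6 and 19 N), for 0.2 s.
At the end, for the whole second after the job is handed in: The gauge lies flat in the channel, within 2 mm of the end stop and in line with it, at rest, and the spring pad presses on it with 6 to 19 N (pad pushed in by 1 to 3.2 mm) (all of step 2 and x of gauge in the frame of nest above -0.014 m and z of gauge in the frame of nest below 0.023 m and angle between the y axis of gauge and the x axis of nest, either way round below 0.1 rad and linear speed of gauge below 0.01 m/s); the robot touches nothing.
It fails at once if the pad squeezes the gauge with more than 23 N (spring all but fully in) (contact force between stem and gauge above 23 N).
It fails at once if a bystander is moved by more than 30 mm (distance of any of torch, marker, tape, nut, ring from where it was at the start of the episode above 0.03 m).
It also fails if it takes over 72 s, if anything falls off the work surface, if the arm or the gripper's body presses on something with over 40 N, if the wrist force passes 120 N, or if a joint passes its speed limit or range.

## Working session

There is one attempt and no reset: what is moved stays moved. The work goes in short steps, Python scripts to look and compute and a tool call to move; the robot and the scene stay as the last step left them, time stands still between calls to the robot, and variables do not carry over. Pictures are saved under pics/ and viewed, about 8 in all and at most 12, crops included, and the job is handed in when it is done.

Besides the shell and the picture viewer there is one more tool, called as name([rows], argument=value, ...), one row to a line, values as JSON. apply_moves: Moves the arm, as the interface text tells. Its arguments: {"type":"object","properties":{"increments":{"type":"array"}},"required":["increments"]}

```bash
mkdir -p pics; cat > h.py <<'E'
import numpy as np,cv2
from cell import *
from scipy.spatial.transform import Rotation as R
def cam(n):
    c=calibration(n);return c
def snap(n,f):
    im=get_image(n);cv2.imwrite(f'pics/{f}.png',im[:,:,::-1]);return im
def att(a):
    a=np.array(a,float)
    if a.shape==(3,3):return a
    return R.from_euler('xyz',a).as_matrix()
def ray(c,px):
    K=np.array(c['camera_matrix']);d=c.get('distortion')
    v=np.linalg.inv(K)@[px[0],px[1],1];v=v*[1,-1,-1]
    return np.array(c['origin'],float),att(c['attitude'])@v
def onz(c,px,z):
    o,v=ray(c,px);return o+v*(z-o[2])/v[2]
def proj(c,P):
    p=att(c['attitude']).T@(np.array(P,float)-np.array(c['origin']));p=p*[1,-1,-1]
    q=np.array(c['camera_matrix'])@p;return q[:2]/q[2]
E
python3 - <<'E'
from h import *
for n in('side','top','wrist'): print(n,calibration(n))
a=snap('top','top0');b=snap('side','side0');print(read_state())
E
```

```text
side {'camera_matrix': array([[358.67248725,   0.        , 254.3327848 ],
       [  0.        , 358.67248725, 193.98562694],
       [  0.        ,   0.        ,   1.        ]]), 'origin': array([147.40598973, 808.16185668, 948.74871444]), 'attitude': array([ 0.79639108, -0.00289605, -2.6102027 ])}
top {'camera_matrix': array([[361.3058441 ,   0.        , 247.43991552],
       [  0.        , 361.3058441 , 194.01691807],
       [  0.        ,   0.        ,   1.        ]]), 'origin': array([ 487.70285427,   70.66829009, 1288.40989311]), 'attitude': array([ 0.06356781,  0.0023573 , -1.56707454])}
wrist {'camera_matrix': array([[293.32977897,   0.        , 255.81972554],
       [  0.        , 293.32977897, 190.24482656],
       [  0.        ,   0.        ,   1.        ]]), 'origin': array([ 329.09537935, -566.37930383,  373.43835785]), 'attitude': array([-0.32544542,  0.00226722, -1.16983518])}
{'clock': 0.1, 'qpos': array([ 1.10420813,  0.62925611,  0.03845587,  1.51823285, -0.02700115,
        0.99629233, -0.01998324]), 'qd': array([ 0.00018921, -0.00039633,  0.00021087, -0.00329728,  0.00272288,
        0.00051461,  0.00028731]), 'tau': array([ 2.66237905e-03, -5.64527214e+01,  1.23020343e+00, -1.93972939e+01,
        1.12630139e-02,  5.41795351e-03,  3.65767823e-05]), 'eef_pos': array([ 253.40707661, -597.98446153,  230.49088094]), 'tool_rot': array([-3.13992239e+00,  2.16060698e-05,  4.00796158e-01]), 'force': array([-0.79165617, -0.44434651, -0.39271445]), 'torque': array([-0.01894272, -0.00022384,  0.03272256]), 'width': 85.59075168159669}
```

View pics/top0.png

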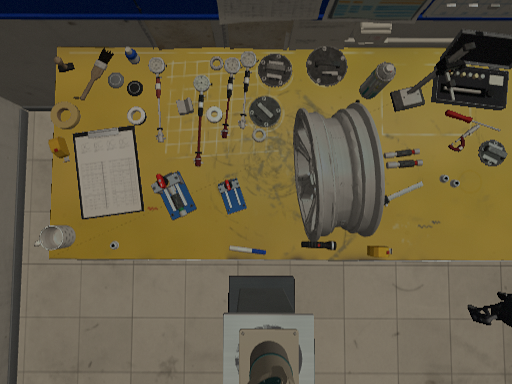

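View pics/side0.png

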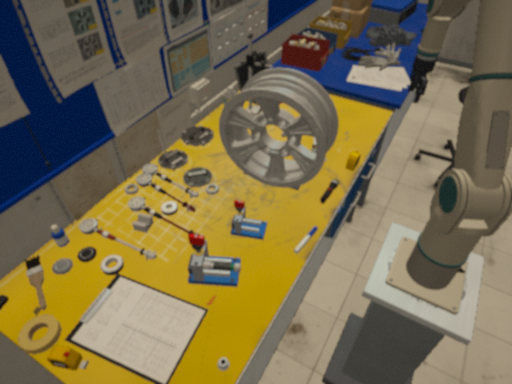

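The top view shows two blue nests, each with a red knob: a larger one at (174,195) and a smaller one at (231,195). I'll measure both.

```bash
python3 - <<'E'
from h import *
c=calibration('top');im=cv2.imread('pics/top0.png')
hsv=cv2.cvtColor(im,cv2.COLOR_BGR2HSV)
m=cv2.inRange(hsv,(98,100,60),(125,255,255));m[:150]=0;m[240:]=0
m=cv2.morphologyEx(m,cv2.MORPH_CLOSE,np.ones((9,9)))
for k in cv2.findContours(m,0,1)[0]:
    if cv2.contourArea(k)<200: continue
    W=np.array([onz(c,p[0],20)[:2] for p in k],np.float32)
    r=cv2.minAreaRect(W);print('blue',r,cv2.boxPoints(r).round().tolist())
r=cv2.inRange(hsv,(0,150,80),(6,255,255))|cv2.inRange(hsv,(172,150,80),(180,255,255));r[:160]=0;r[240:]=0
n,l,s,ce=cv2.connectedComponentsWithStats(r)
for i in range(1,n):
    if s[i,4]>10: print('red',ce[i],s[i],onz(c,ce[i],160))
crop=cv2.resize(im[160:230,140:260],None,fx=6.5,fy=6.5,interpolation=cv2.INTER_CUBIC);cv2.imwrite('pics/crop0.png',crop)
E
```

```text
blue ((561.3738403320312, 128.24029541015625), (109.18057250976562, 66.72354125976562), 18.85202407836914) [[499.0, 142.0], [520.0, 79.0], [624.0, 114.0], [602.0, 177.0]]
blue ((563.2261962890625, 327.57818603515625), (143.95957946777344, 91.85992431640625), 25.9986572265625) [[478.0, 337.0], [519.0, 255.0], [648.0, 318.0], [608.0, 400.0]]
red [160.75757576 180.54545455] [156 174  10  14  66] [600.9163838  345.82221754 160.        ]
red [226.58333333 181.83333333] [225 180   4   5  12] [597.57882445 139.15732427 160.        ]
red [228.63636364 187.27272727] [227 185   4   5  11] [580.48561218 132.59665429 160.        ]
```

View pics/crop0.png

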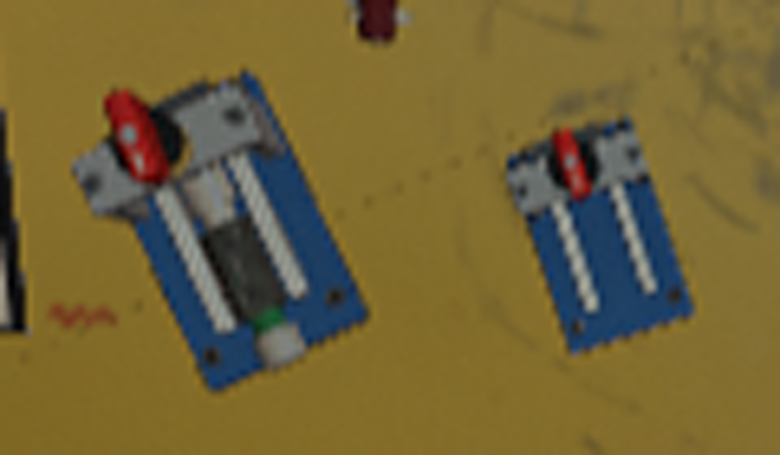

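The nest meant is the larger one at top pixel (174,195). It measures 144×92 mm, close to the given 150×94, and it holds the gauge; the one at (231,195) is 109×67 mm and empty. The wheel stands between the arm and the nest, so I'll estimate its extent before sweeping past it.

```bash
python3 - <<'E'
from h import *
t=calibration('top');s=calibration('side')
def tri(a,b):
    o1,v1=ray(t,a);o2,v2=ray(s,b)
    A=np.stack([v1,-v2],1);k=np.linalg.lstsq(A,o2-o1,rcond=None)[0]
    p,q=o1+v1*k[0],o2+v2*k[1];return ((p+q)/2).round(),np.linalg.norm(p-q).round(1)
for z in(0,200,400):
    print(z,[onz(t,p,z).round()[:2].tolist() for p in((296,170),(385,170),(340,240),(340,100))])
    print('side top/left',[onz(s,p,z).round()[:2].tolist() for p in((285,68),(222,120),(340,120),(285,188))])
# knob
im=cv2.imread('pics/side0.png');hsv=cv2.cvtColor(im,cv2.COLOR_BGR2HSV)
r=cv2.inRange(hsv,(0,150,80),(6,255,255))|cv2.inRange(hsv,(172,150,80),(180,255,255));r[:190]=0;r[300:]=0
n,l,st,ce=cv2.connectedComponentsWithStats(r)
for i in range(1,n):
    if st[i,4]>10: print('red',ce[i],st[i],tri((160.76,180.5),ce[i]))
E
```

```text
0 [[657.0, -100.0], [658.0, -419.0], [408.0, -254.0], [913.0, -261.0]]
side top/left [[1020.0, -1039.0], [1027.0, -387.0], [540.0, -676.0], [552.0, -118.0]]
200 [[630.0, -73.0], [631.0, -343.0], [420.0, -204.0], [847.0, -209.0]]
side top/left [[836.0, -649.0], [841.0, -135.0], [457.0, -364.0], [466.0, 77.0]]
400 [[604.0, -47.0], [605.0, -267.0], [433.0, -154.0], [781.0, -158.0]]
side top/left [[652.0, -260.0], [656.0, 117.0], [374.0, -51.0], [381.0, 273.0]]
red [238.97674419 204.30232558] [235 201   9   7  43] (array([545., 294., 295.]), np.float64(91.6))
red [195.82258065 239.56451613] [189 233  15  13 124] (array([603., 348., 156.]), np.float64(3.5))
red [110.72727273 236.63636364] [108 235   6   4  11] (array([672., 419., 214.]), np.float64(223.7))
```

Wheel: top about z 400, near edge about x 415, y −70 to −400. I'll pass in front of it and high. Knob triangulates to (603,348,156), which fits the description.

apply_moves([
  {"tz": 0.05},
  {"tz": 0.1,"claw": 0},
  {"tx": 0.01,"ty": 0.03,"tz": 0.14,"claw": 0},
  {"tx": 0.02,"ty": 0.07,"tz": 0.17,"claw": 0},
  {"tx": 0.03,"ty": 0.115,"tz": 0.18,"claw": 0},
  {"tx": 0.045,"ty": 0.16,"tz": 0.18,"claw": 0},
  {"tx": 0.06,"ty": 0.205,"tz": 0.18,"claw": 0},
  {"tx": 0.075,"ty": 0.25,"tz": 0.18,"claw": 0},
  {"tx": 0.09,"ty": 0.295,"tz": 0.18,"claw": 0},
  {"tx": 0.1,"ty": 0.34,"tz": 0.18,"claw": 0},
  {"tx": 0.12,"ty": 0.385,"tz": 0.18,"claw": 0},
  {"tx": 0.13,"ty": 0.43,"tz": 0.18,"claw": 0},
])

```text
$.increments[0]: bad value
```

```bash
python3 -c "
from h import *
s=read_state();print(s['clock'],s['qpos'].round(2),s['eef_pos'].round(),s['tool_rot'].round(3),s['force'].round(1),s['width'])"
```

```text
0.1 [ 1.1   0.63  0.04  1.52 -0.03  1.   -0.02] [ 253. -598.  230.] [-3.14   0.     0.401] [-0.8 -0.4 -0.4] 85.59075168159669
```

apply_moves([
  {"tx": 0,"ty": 0,"tz": 0.05,"rx": 0,"ry": 0,"rz": 0,"claw": 0},
  {"tx": 0,"ty": 0,"tz": 0.1,"rx": 0,"ry": 0,"rz": 0,"claw": 0},
  {"tx": 0.01,"ty": 0.03,"tz": 0.14,"rx": 0,"ry": 0,"rz": 0,"claw": 0},
  {"tx": 0.02,"ty": 0.07,"tz": 0.17,"rx": 0,"ry": 0,"rz": 0,"claw": 0},
  {"tx": 0.03,"ty": 0.115,"tz": 0.18,"rx": 0,"ry": 0,"rz": 0,"claw": 0},
  {"tx": 0.045,"ty": 0.16,"tz": 0.18,"rx": 0,"ry": 0,"rz": 0,"claw": 0},
  {"tx": 0.06,"ty": 0.205,"tz": 0.18,"rx": 0,"ry": 0,"rz": 0,"claw": 0},
  {"tx": 0.075,"ty": 0.25,"tz": 0.18,"rx": 0,"ry": 0,"rz": 0,"claw": 0},
  {"tx": 0.09,"ty": 0.295,"tz": 0.18,"rx": 0,"ry": 0,"rz": 0,"claw": 0},
  {"tx": 0.1,"ty": 0.34,"tz": 0.18,"rx": 0,"ry": 0,"rz": 0,"claw": 0},
  {"tx": 0.12,"ty": 0.385,"tz": 0.18,"rx": 0,"ry": 0,"rz": 0,"claw": 0},
  {"tx": 0.13,"ty": 0.43,"tz": 0.18,"rx": 0,"ry": 0,"rz": 0,"claw": 0},
])

```text
clock: 1.3
eef_pos: [384.4, -166.3, 411.2]
tool_rot: [3.141, -0.001, 0.401]
force: [1.7, 0.5, -0.7]
width: -0.2
```

```bash
python3 -c "
from h import *
s=read_state();print(s['clock'],s['qpos'].round(2),s['eef_pos'].round(),s['tool_rot'].round(3),s['force'].round(1),s['width'])"
```

```text
1.3 [ 0.49  0.11 -0.17  1.81  0.02  1.22 -0.85] [ 384. -166.  411.] [ 3.141e+00 -1.000e-03  4.010e-01] [ 1.7  0.5 -0.7] -0.21938028257013364
```

apply_moves([
  {"tx": 0,"ty": 0.036,"tz": 0,"rx": 0,"ry": 0,"rz": 1.5,"claw": 0},
  {"tx": 0,"ty": 0.072,"tz": 0,"rx": 0,"ry": 0,"rz": 3,"claw": 0},
  {"tx": 0.01,"ty": 0.108,"tz": 0,"rx": 0,"ry": 0,"rz": 4.5,"claw": 0},
  {"tx": 0.01,"ty": 0.144,"tz": 0,"rx": 0,"ry": 0,"rz": 6,"claw": 0},
  {"tx": 0.02,"ty": 0.18,"tz": 0,"rx": 0,"ry": 0,"rz": 7.5,"claw": 0},
  {"tx": 0.02,"ty": 0.216,"tz": 0,"rx": 0,"ry": 0,"rz": 9,"claw": 0},
  {"tx": 0.03,"ty": 0.252,"tz": -0.02,"rx": 0,"ry": 0,"rz": 10.5,"claw": 0},
  {"tx": 0.03,"ty": 0.288,"tz": -0.04,"rx": 0,"ry": 0,"rz": 12,"claw": 0},
  {"tx": 0.04,"ty": 0.324,"tz": -0.06,"rx": 0,"ry": 0,"rz": 13.5,"claw": 0},
  {"tx": 0.04,"ty": 0.36,"tz": -0.08,"rx": 0,"ry": 0,"rz": 15,"claw": 0},
  {"tx": 0.05,"ty": 0.396,"tz": -0.1,"rx": 0,"ry": 0,"rz": 16.5,"claw": 0},
  {"tx": 0.05,"ty": 0.43,"tz": -0.12,"rx": 0,"ry": 0,"rz": 18,"claw": 0},
])

```text
clock: 2.5
eef_pos: [434.4, 262.8, 290.2]
tool_rot: [3.141, -0.0, 1.976]
force: [0.3, -0.4, 0.4]
width: -0.1
```

apply_moves([
  {"tx": 0,"ty": 0,"tz": -0.01,"rx": 0,"ry": 0,"rz": 1.7,"claw": 0},
  {"tx": 0,"ty": 0,"tz": -0.02,"rx": 0,"ry": 0,"rz": 3.4,"claw": 0},
  {"tx": 0,"ty": 0,"tz": -0.03,"rx": 0,"ry": 0,"rz": 5.1,"claw": 0},
  {"tx": 0,"ty": 0,"tz": -0.04,"rx": 0,"ry": 0,"rz": 6.8,"claw": 0},
  {"tx": 0,"ty": 0,"tz": -0.05,"rx": 0,"ry": 0,"rz": 8.5,"claw": 0},
  {"tx": 0,"ty": 0,"tz": -0.05,"rx": 0,"ry": 0,"rz": 10.2,"claw": 0},
  {"tx": 0,"ty": 0,"tz": -0.06,"rx": 0,"ry": 0,"rz": 11.9,"claw": 0},
  {"tx": 0,"ty": 0,"tz": -0.07,"rx": 0,"ry": 0,"rz": 13.6,"claw": 0},
  {"tx": 0,"ty": 0,"tz": -0.08,"rx": 0,"ry": 0,"rz": 15.3,"claw": 0},
  {"tx": 0,"ty": 0,"tz": -0.08,"rx": 0,"ry": 0,"rz": 17,"claw": 0},
  {"tx": 0,"ty": 0,"tz": -0.08,"rx": 0,"ry": 0,"rz": 18.6,"claw": 0},
  {"tx": 0,"ty": 0,"tz": -0.08,"rx": 0,"ry": 0,"rz": 18.6,"claw": 0},
])

```text
clock: 3.7
eef_pos: [433.4, 261.2, 210.7]
tool_rot: [3.141, -0.001, -2.688]
force: [-0.8, -0.8, -0.1]
width: 0.3
```

```bash
python3 -c "
from h import *
s=read_state();print(s['clock'],s['qpos'].round(2),s['eef_pos'].round(),s['tool_rot'].round(3),s['force'].round(1),s['width'])
c=calibration('wrist');print(c);im=snap('wrist','w1');np.save('w1.npy',c,allow_pickle=True)"
```

```text
3.7 [ 0.06  0.64 -1.03  1.92  0.67  0.98  0.74] [433. 261. 211.] [ 3.141e+00 -1.000e-03 -2.688e+00] [-0.8 -0.8 -0.1] 0.34243902676945426
{'camera_matrix': array([[293.32977897,   0.        , 255.81972554],
       [  0.        , 293.32977897, 190.24482656],
       [  0.        ,   0.        ,   1.        ]]), 'origin': array([359.20701743, 224.66246312, 353.8689027 ]), 'attitude': array([-3.25234334e-01, -1.05808007e-03,  2.02424321e+00])}
```

View pics/w1.png

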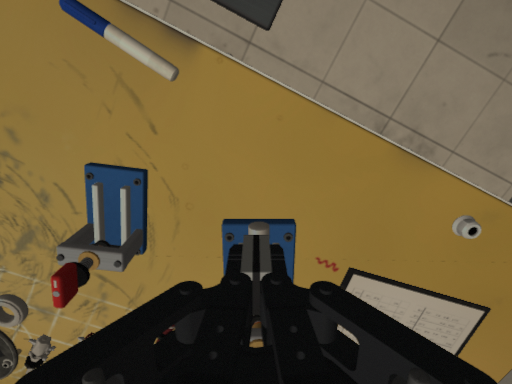

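The wrist view shows the nest's −x edge from (222,219) to (295,219) and the gauge tail as a bright disc at (258,229). The gripper hides the rest.

```bash
python3 - <<'E'
from h import *
c=np.load('w1.npy',allow_pickle=True).item()
A=onz(c,(223,219.5),20);B=onz(c,(295.5,219.5),20);print(A,B,np.linalg.norm(A-B))
y=(A-B)[:2];print('corner dir yaw options',np.arctan2(*(y[::-1]))-np.pi/2,np.arctan2(*((-y)[::-1]))-np.pi/2)
for px,z in(((258,222),33),((258,222),47),((258,235),47),((258,235),20),((258,229),33)):print(px,z,onz(c,px,z).round(1))
im=cv2.imread('pics/w1.png')[205:285,205:315];cv2.imwrite('pics/c1.png',cv2.resize(im,None,fx=6,fy=6,interpolation=cv2.INTER_CUBIC))
E
```

```text
[512.60634643 254.43462963  20.        ] [473.16725401 335.46473479  20.        ] 90.11836634505758
corner dir yaw options -2.6886241808910274 0.4529684726987657
(258, 222) 33 [491.3 292.3  33. ]
(258, 222) 47 [485.5 289.4  47. ]
(258, 235) 47 [500.4 296.6  47. ]
(258, 235) 20 [512.8 303.   20. ]
(258, 229) 33 [499.6 296.4  33. ]
```

View pics/c1.png

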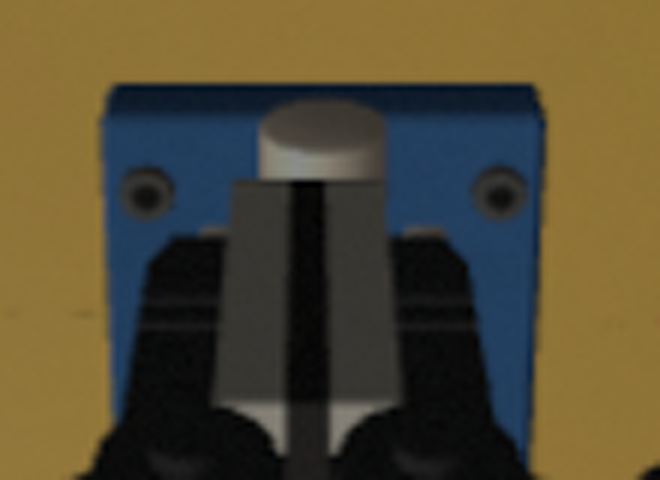

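```bash
python3 - <<'E'
from h import *
c=np.load('w1.npy',allow_pickle=True).item()
A=onz(c,(222.5,223.7),20);B=onz(c,(295.7,223.7),20);print(A,B,np.linalg.norm(A-B))
u=np.array([np.cos(.453),np.sin(.453)]);v=np.array([-u[1],u[0]])
O=((A+B)/2)[:2]+85*u;print('nest',O)
for px,z in(((258.7,221.3),20),((258.7,225.7),33),((258.7,230),47)):
    p=onz(c,px,z)[:2];print(px,z,p.round(1),'nest frame',((p-O)@u).round(1),((p-O)@v).round(1))
for x in(-135,-100,-74,-60,30):print(x,(O+u*x).round(1))
E
```

```text
[518.11923268 256.19867433  20.        ] [478.10093239 338.42259282  20.        ] 91.44526849974305
nest [574.53682577 334.51215127]
(258.7, 221.3) 20 [495.4 295.4] nest frame -88.3 -0.5
(258.7, 225.7) 33 [495.3 295.2] nest frame -88.5 -0.7
(258.7, 230) 47 [494.3 294.5] nest frame -89.7 -0.8
-135 [453.2 275.4]
-100 [484.6 290.7]
-74 [508.  302.1]
-60 [520.6 308.3]
30 [601.5 347.6]
```

apply_moves([
  {"tx": 0.005,"ty": 0.004,"tz": -0.045,"rx": 0,"ry": 0,"rz": 0,"claw": 0},
  {"tx": 0.01,"ty": 0.008,"tz": -0.09,"rx": 0,"ry": 0,"rz": 0,"claw": 0},
  {"tx": 0.015,"ty": 0.012,"tz": -0.135,"rx": 0,"ry": 0,"rz": 0,"claw": 0},
  {"tx": 0.015,"ty": 0.012,"tz": -0.165,"rx": 0,"ry": 0,"rz": 0,"claw": 0},
  {"tx": 0.015,"ty": 0.012,"tz": -0.183,"rx": 0,"ry": 0,"rz": 0,"claw": 0},
  {"tx": 0.015,"ty": 0.012,"tz": -0.183,"rx": 0,"ry": 0,"rz": 0,"claw": 0},
  {"tx": 0.024,"ty": 0.0164,"tz": -0.183,"rx": 0,"ry": 0,"rz": 0,"claw": 0},
  {"tx": 0.033,"ty": 0.0208,"tz": -0.183,"rx": 0,"ry": 0,"rz": 0,"claw": 0},
  {"tx": 0.042,"ty": 0.0251,"tz": -0.183,"rx": 0,"ry": 0,"rz": 0,"claw": 0},
  {"tx": 0.0465,"ty": 0.0273,"tz": -0.183,"rx": 0,"ry": 0,"rz": 0,"claw": 0},
  {"tx": 0.051,"ty": 0.0295,"tz": -0.183,"rx": 0,"ry": 0,"rz": 0,"claw": 0},
  {"tx": 0.0555,"ty": 0.0317,"tz": -0.183,"rx": 0,"ry": 0,"rz": 0,"claw": 0},
])

```text
clock: 4.95
eef_pos: [488.8, 292.9, 28.4]
tool_rot: [-3.141, -0.001, -2.689]
force: [-1.5, -0.4, 1.8]
width: -0.2
```

apply_moves([
  {"tx": 0.0018,"ty": 0.0009,"tz": 0,"rx": 0,"ry": 0,"rz": 0,"claw": 0},
  {"tx": 0.0036,"ty": 0.0018,"tz": 0,"rx": 0,"ry": 0,"rz": 0,"claw": 0},
])

```text
clock: 5.15
eef_pos: [492.3, 294.8, 28.3]
tool_rot: [-3.141, -0.001, -2.688]
force: [-1.7, -0.9, 2.5]
width: -0.1
```

apply_moves([
  {"tx": 0.0018,"ty": 0.0009,"tz": 0,"rx": 0,"ry": 0,"rz": 0,"claw": 0},
  {"tx": 0.0036,"ty": 0.0018,"tz": 0,"rx": 0,"ry": 0,"rz": 0,"claw": 0},
])

```text
clock: 5.35
eef_pos: [496.3, 296.8, 28.3]
tool_rot: [-3.141, -0.0, -2.688]
force: [-0.8, -0.6, 0.8]
width: 0.1
```

apply_moves([
  {"tx": 0.0009,"ty": 0.0004,"tz": 0,"rx": 0,"ry": 0,"rz": 0,"claw": 0},
  {"tx": 0.0018,"ty": 0.0009,"tz": 0,"rx": 0,"ry": 0,"rz": 0,"claw": 0},
])

```text
clock: 5.55
eef_pos: [498.2, 297.7, 28.3]
tool_rot: [-3.142, -0.0, -2.688]
force: [-0.2, -0.4, 0.8]
width: 0.2
```

apply_moves([
  {"tx": 0.0009,"ty": 0.0004,"tz": 0,"rx": 0,"ry": 0,"rz": 0,"claw": 0},
  {"tx": 0.0018,"ty": 0.0009,"tz": 0,"rx": 0,"ry": 0,"rz": 0,"claw": 0},
])

```text
clock: 5.75
eef_pos: [499.1, 298.1, 28.2]
tool_rot: [-3.141, -0.002, -2.688]
force: [-5.9, -2.3, 4.4]
width: 0.0
```

apply_moves([
  {"tx": 0.0009,"ty": 0.0004,"tz": 0,"rx": 0,"ry": 0,"rz": 0,"claw": 0},
  {"tx": 0.0009,"ty": 0.0004,"tz": 0,"rx": 0,"ry": 0,"rz": 0,"claw": 0},
  {"tx": 0.0009,"ty": 0.0004,"tz": 0,"rx": 0,"ry": 0,"rz": 0,"claw": 0},
])

```text
clock: 6.05
eef_pos: [499.1, 298.1, 28.2]
tool_rot: [-3.141, -0.003, -2.688]
force: [-5.4, -3.8, 4.8]
width: -0.2
```

The gauge is home: the TCP stopped at nest x −83.7 and the force rose to about 6.5 N. I'll back off, rise, and view the knob from straight above.

apply_moves([
  {"tx": -0.025,"ty": -0.012,"tz": 0,"rx": 0,"ry": 0,"rz": 0,"claw": 0},
  {"tx": -0.045,"ty": -0.022,"tz": 0.02,"rx": 0,"ry": 0,"rz": 0,"claw": 0},
  {"tx": -0.045,"ty": -0.022,"tz": 0.06,"rx": 0,"ry": 0,"rz": 0,"claw": 0},
  {"tx": -0.045,"ty": -0.022,"tz": 0.105,"rx": 0,"ry": 0,"rz": 0,"claw": 0},
  {"tx": -0.03,"ty": -0.015,"tz": 0.15,"rx": 0,"ry": 0,"rz": 0,"claw": 0},
  {"tx": 0,"ty": 0,"tz": 0.185,"rx": 0,"ry": 0,"rz": 0,"claw": 0},
  {"tx": 0.04,"ty": 0.02,"tz": 0.205,"rx": 0,"ry": 0,"rz": 0,"claw": 0},
  {"tx": 0.08,"ty": 0.04,"tz": 0.21,"rx": 0,"ry": 0,"rz": 0,"claw": 0},
  {"tx": 0.12,"ty": 0.06,"tz": 0.21,"rx": 0,"ry": 0,"rz": 0,"claw": 0.04},
  {"tx": 0.15,"ty": 0.073,"tz": 0.21,"rx": 0,"ry": 0,"rz": 0,"claw": 0.04},
  {"tx": 0.177,"ty": 0.086,"tz": 0.21,"rx": 0,"ry": 0,"rz": 0,"claw": 0.04},
  {"tx": 0.177,"ty": 0.086,"tz": 0.21,"rx": 0,"ry": 0,"rz": 0,"claw": 0.04},
])

```text
clock: 7.25
eef_pos: [680.7, 386.2, 236.8]
tool_rot: [3.141, 0.002, -2.691]
force: [0.2, 0.4, -0.4]
width: 40.0
```

```bash
python3 - <<'E'
from h import *
s=read_state();print(s['clock'],s['qpos'].round(2),s['eef_pos'].round(),s['tool_rot'].round(3),s['force'].round(1),s['torque'].round(2),s['width'])
c=calibration('wrist');im=snap('wrist','w2');np.save('w2.npy',c,allow_pickle=True)
hsv=cv2.cvtColor(im,cv2.COLOR_RGB2HSV)
r=cv2.inRange(hsv,(0,150,60),(6,255,255))|cv2.inRange(hsv,(172,150,60),(180,255,255))
n,l,st,ce=cv2.connectedComponentsWithStats(r)
for i in range(1,n):
    if st[i,4]>200:
        print('red',ce[i],st[i],onz(c,ce[i],172))
        k=np.argwhere(l==i)[:,::-1]
        W=np.array([onz(c,p,172)[:2] for p in k],np.float32);b=cv2.minAreaRect(W);print(b)
        w,V=np.linalg.eigh(np.cov(W.T));print('pca yaw',np.arctan2(V[1,1],V[0,1]))
E
```

```text
7.25 [-0.21  0.97 -0.91  1.03  0.72  1.43  1.06] [681. 386. 237.] [ 3.141e+00  2.000e-03 -2.691e+00] [ 0.2  0.4 -0.4] [ 0.02  0.05 -0.02] 40.0354491052699
red [254.01235585  82.19769357] [ 243   45   24   73 1214] [601.82923757 346.55763616 172.        ]
((601.8465576171875, 346.5933837890625), (45.25210952758789, 13.552488327026367), 21.989824295043945)
pca yaw -2.7528498240120074
red [125.74904943 182.79467681] [109 145  34  80 263] [706.29577842 291.32067921 172.        ]
((709.2412719726562, 291.2729187011719), (2.292177200317383, 70.1490478515625), 88.03703308105469)
pca yaw 3.107217446594227
```

View pics/w2.png

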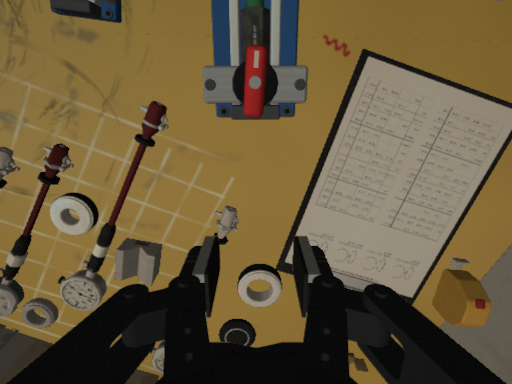

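The wrist view shows the red wing at (254,82), over the bridge with the gauge below. At z=172 it measures 45×13.6 mm, which fits. It is at (601.8, 346.6) with yaw 0.387. Now the grasp.

apply_moves([
  {"tx": -0.04,"ty": -0.02,"tz": 0,"rx": 0,"ry": 0,"rz": -0.4,"claw": 0.045},
  {"tx": -0.079,"ty": -0.0396,"tz": 0,"rx": 0,"ry": 0,"rz": -0.75,"claw": 0.045},
  {"tx": -0.079,"ty": -0.0396,"tz": -0.02,"rx": 0,"ry": 0,"rz": -0.75,"claw": 0.045},
  {"tx": -0.079,"ty": -0.0396,"tz": -0.05,"rx": 0,"ry": 0,"rz": -0.75,"claw": 0.045},
  {"tx": -0.079,"ty": -0.0396,"tz": -0.075,"rx": 0,"ry": 0,"rz": -0.75,"claw": 0.045},
  {"tx": -0.079,"ty": -0.0396,"tz": -0.088,"rx": 0,"ry": 0,"rz": -0.75,"claw": 0.045},
  {"tx": -0.079,"ty": -0.0396,"tz": -0.094,"rx": 0,"ry": 0,"rz": -0.75,"claw": 0.045},
  {"tx": -0.079,"ty": -0.0396,"tz": -0.094,"rx": 0,"ry": 0,"rz": -0.75,"claw": 0.045},
])

```text
clock: 8.1
eef_pos: [598.6, 345.3, 144.3]
tool_rot: [3.141, -0.0, -2.754]
force: [-1.4, 0.1, 0.9]
width: 45.0
```

apply_moves([
  {"tx": 0,"ty": 0,"tz": 0,"rx": 0,"ry": 0,"rz": 0,"claw": 0.02},
  {"tx": 0,"ty": 0,"tz": 0,"rx": 0,"ry": 0,"rz": 0,"claw": 0.012},
  {"tx": 0,"ty": 0,"tz": 0,"rx": 0,"ry": 0,"rz": 0,"claw": 0.0},
  {"tx": 0,"ty": 0,"tz": 0,"rx": 0,"ry": 0,"rz": 0,"claw": 0},
  {"tx": 0,"ty": 0,"tz": 0,"rx": 0,"ry": 0,"rz": 0,"claw": 0},
])

```text
clock: 8.6
eef_pos: [599.2, 346.1, 145.7]
tool_rot: [3.141, 0.002, -2.754]
force: [-0.8, -1.4, 6.2]
width: 13.2
```

```bash
cat > st.py <<'E'
from h import *
s=read_state();print(s['clock'],s['qpos'].round(2),s['eef_pos'].round(1),s['tool_rot'].round(3),s['force'].round(1),'T',s['torque'].round(3),s['width'].round(1))
E
python3 st.py
```

```text
Traceback (most recent call last):
  File "st.py", line 2, in <module>
    s=read_state();print(s['clock'],s['qpos'].round(2),s['eef_pos'].round(1),s['tool_rot'].round(3),s['force'].round(1),'T',s['torque'].round(3),s['width'].round(1))
                                                                                                                                                 ^^^^^^^^^^^^^^^^
AttributeError: 'float' object has no attribute 'round'
```

apply_moves([
  {"tx": 0,"ty": 0,"tz": 0,"rx": 0,"ry": 0,"rz": 0,"claw": 0.025},
  {"tx": 0.0024,"ty": 0.0007,"tz": 0.001,"rx": 0,"ry": 0,"rz": 0,"claw": 0.025},
  {"tx": 0.0024,"ty": 0.0007,"tz": 0.001,"rx": 0,"ry": 0,"rz": 0,"claw": 0.025},
  {"tx": 0.0024,"ty": 0.0007,"tz": 0.001,"rx": 0,"ry": 0,"rz": 0,"claw": 0.01},
  {"tx": 0.0024,"ty": 0.0007,"tz": 0.001,"rx": 0,"ry": 0,"rz": 0,"claw": 0},
  {"tx": 0.0024,"ty": 0.0007,"tz": 0.001,"rx": 0,"ry": 0,"rz": 0,"claw": 0},
  {"tx": 0.0024,"ty": 0.0007,"tz": 0.001,"rx": 0,"ry": 0,"rz": 0,"claw": 0},
])

```text
clock: 9.3
eef_pos: [601.0, 346.7, 145.3]
tool_rot: [3.141, 0.0, -2.754]
force: [-0.6, 1.6, -0.5]
width: 12.9
```

```bash
sed -i "s/s\['width'\].round(1)/round(float(s['width']),1)/" st.py; python3 st.py
```

```text
9.3 [-0.12  0.93 -0.89  1.44  0.76  1.13  0.82] [601.  346.7 145.3] [ 3.141  0.    -2.754] [-0.6  1.6 -0.5] T [ 0.398  0.006 -0.082] 12.9
```

apply_moves([
  {"tx": 0,"ty": 0,"tz": -0.0007,"rx": 0,"ry": 0,"rz": -1,"claw": 0},
  {"tx": 0,"ty": 0,"tz": -0.0014,"rx": 0,"ry": 0,"rz": -2,"claw": 0},
  {"tx": 0,"ty": 0,"tz": -0.0021,"rx": 0,"ry": 0,"rz": -3,"claw": 0},
  {"tx": 0,"ty": 0,"tz": -0.0028,"rx": 0,"ry": 0,"rz": -4,"claw": 0},
])

```text
clock: 9.7
eef_pos: [600.9, 347.0, 142.5]
tool_rot: [3.14, -0.0, -3.105]
force: [-0.3, 2.3, -0.8]
width: 12.8
```

```bash
python3 st.py
```

```text
9.7 [-0.15  0.91 -0.81  1.45  0.7   1.09  0.51] [600.9 347.  142.5] [ 3.14  -0.    -3.105] [-0.3  2.3 -0.8] T [0.526 0.053 0.179] 12.8
```

apply_moves([
  {"tx": 0,"ty": 0,"tz": -0.0007,"rx": 0,"ry": 0,"rz": -1,"claw": 0},
  {"tx": 0,"ty": 0,"tz": -0.0014,"rx": 0,"ry": 0,"rz": -2,"claw": 0},
  {"tx": 0,"ty": 0,"tz": -0.0021,"rx": 0,"ry": 0,"rz": -3,"claw": 0},
  {"tx": 0,"ty": 0,"tz": -0.0028,"rx": 0,"ry": 0,"rz": -4,"claw": 0},
])

```text
clock: 10.1
eef_pos: [600.9, 347.3, 139.7]
tool_rot: [3.14, -0.001, 2.829]
force: [-0.5, 3.3, -2.1]
width: 12.9
```

```bash
python3 st.py
```

```text
10.1 [-0.19  0.89 -0.73  1.45  0.64  1.05  0.2 ] [600.9 347.3 139.7] [ 3.140e+00 -1.000e-03  2.829e+00] [-0.5  3.3 -2.1] T [ 0.614 -0.017  0.24 ] 12.9
```

```bash
cat > av.py <<'E'
from h import *
t=[];f=[]
for i in range(5):
    s=read_state();t.append(s['torque'][2]);f.append(s['force'])
    if i<4: get_image('top')
s=read_state();print(round(s['clock'],2),s['eef_pos'].round(1),'yaw',s['tool_rot'][2].round(3),'F',np.mean(f,0).round(1),'Tz',np.round(t,3),'mean',np.mean(t).round(3))
E
python3 av.py
```

```text
10.3 [601.  347.3 139.7] yaw 2.833 F [-0.1  4.1 -2.4] Tz [ 0.24   0.052 -0.199 -0.207 -0.184] mean -0.059
```

apply_moves([
  {"tx": 0,"ty": 0,"tz": -0.0007,"rx": 0,"ry": 0,"rz": -1,"claw": 0},
  {"tx": 0,"ty": 0,"tz": -0.0014,"rx": 0,"ry": 0,"rz": -2,"claw": 0},
])

```text
clock: 10.5
eef_pos: [601.0, 347.4, 138.4]
tool_rot: [3.139, -0.001, 2.656]
force: [-0.4, 6.2, -2.8]
width: 13.0
```

```bash
python3 av.py
```

```text
10.7 [601.  347.5 138.3] yaw 2.66 F [ 0.5  5.5 -3.3] Tz [ 0.242 -0.013 -0.183 -0.179 -0.2  ] mean -0.067
```

apply_moves([
  {"tx": 0,"ty": 0,"tz": -0.0007,"rx": 0,"ry": 0,"rz": -1,"claw": 0},
  {"tx": 0,"ty": 0,"tz": -0.0014,"rx": 0,"ry": 0,"rz": -2,"claw": 0},
])

```text
clock: 10.9
eef_pos: [601.1, 347.6, 137.0]
tool_rot: [3.139, -0.002, 2.483]
force: [0.8, 4.6, -2.4]
width: 13.1
```

```bash
python3 av.py
```

```text
11.1 [601.1 347.6 136.9] yaw 2.485 F [ 1.2  5.3 -3. ] Tz [ 0.21   0.104 -0.1   -0.181 -0.142] mean -0.022
```

apply_moves([
  {"tx": 0,"ty": 0.0003,"tz": -0.001,"rx": 0,"ry": 0,"rz": -1,"claw": 0},
  {"tx": 0,"ty": 0.0007,"tz": -0.002,"rx": 0,"ry": 0,"rz": -2,"claw": 0},
])

```text
clock: 11.3
eef_pos: [601.2, 347.8, 135.5]
tool_rot: [3.14, -0.001, 2.308]
force: [0.3, 3.3, 2.7]
width: 13.0
```

```bash
python3 av.py
```

```text
11.5 [601.2 347.8 135.5] yaw 2.311 F [-0.1  4.4  0.7] Tz [ 0.214 -0.072 -0.21  -0.178 -0.176] mean -0.084
```

apply_moves([
  {"tx": 0,"ty": 0,"tz": -0.0007,"rx": 0,"ry": 0,"rz": -1,"claw": 0},
  {"tx": 0,"ty": 0,"tz": -0.0014,"rx": 0,"ry": 0,"rz": -2,"claw": 0},
])

```text
clock: 11.7
eef_pos: [601.3, 347.9, 134.1]
tool_rot: [3.14, -0.002, 2.133]
force: [-0.1, 6.0, 1.0]
width: 12.9
```

```bash
python3 av.py
```

```text
11.9 [601.3 347.9 134.1] yaw 2.137 F [0.2 4.9 1.5] Tz [ 0.206 -0.02  -0.161 -0.215 -0.205] mean -0.079
```

Still free: 0.21 moving and −0.2 static.

apply_moves([
  {"tx": 0,"ty": 0.0003,"tz": -0.0007,"rx": 0,"ry": 0,"rz": -1,"claw": 0},
  {"tx": 0,"ty": 0.0005,"tz": -0.0014,"rx": 0,"ry": 0,"rz": -2,"claw": 0},
])

```text
clock: 12.1
eef_pos: [601.5, 348.0, 132.8]
tool_rot: [3.14, -0.001, 1.96]
force: [0.6, 3.8, 2.3]
width: 12.9
```

```bash
python3 av.py
```

```text
12.3 [601.5 348.  132.7] yaw 1.962 F [0.1 4.4 2.6] Tz [ 0.227  0.039 -0.16  -0.198 -0.114] mean -0.041
```

apply_moves([
  {"tx": 0,"ty": 0,"tz": -0.0007,"rx": 0,"ry": 0,"rz": -1,"claw": 0},
  {"tx": 0,"ty": 0,"tz": -0.0014,"rx": 0,"ry": 0,"rz": -2,"claw": 0},
])

```text
clock: 12.5
eef_pos: [601.6, 348.1, 131.4]
tool_rot: [3.14, -0.001, 1.785]
force: [1.1, 4.8, 3.9]
width: 12.9
```

```bash
python3 av.py
```

```text
12.7 [601.6 348.  131.4] yaw 1.788 F [0.8 5.1 4.1] Tz [ 0.287  0.12  -0.084 -0.118 -0.11 ] mean 0.019
```

The moment has risen, so the pad is touching at an estimated 11–15 N. I'll take out the downward push and repeat the last 5° (back, then forward) for a cleaner reading.

apply_moves([
  {"tx": 0,"ty": 0.0004,"tz": 0.001,"rx": 0,"ry": 0,"rz": 0.5,"claw": 0},
  {"tx": 0,"ty": 0.0004,"tz": 0.001,"rx": 0,"ry": 0,"rz": 1,"claw": 0},
  {"tx": 0,"ty": 0.0004,"tz": 0.0006,"rx": 0,"ry": 0,"rz": 0.5,"claw": 0},
  {"tx": 0,"ty": 0.0004,"tz": 0.0006,"rx": 0,"ry": 0,"rz": 0,"claw": 0},
])

```text
clock: 13.1
eef_pos: [601.6, 348.0, 131.5]
tool_rot: [3.141, -0.001, 1.787]
force: [1.7, 5.6, 1.8]
width: 13.0
```

```bash
python3 av.py
```

```text
13.3 [601.6 348.  131.4] yaw 1.788 F [1.  5.2 2.1] Tz [0.357 0.191 0.114 0.09  0.055] mean 0.161
```

Readings now favour about 16 N, with a bound near 19 N from the touch angle. I'll back off about 0.7 unit (~3 N) to centre in the window, and check the moment while reversing.

apply_moves([
  {"tx": 0,"ty": 0.0004,"tz": 0.0004,"rx": 0,"ry": 0,"rz": 0.35,"claw": 0},
  {"tx": 0,"ty": 0.0004,"tz": 0.0008,"rx": 0,"ry": 0,"rz": 0.75,"claw": 0},
])

```text
clock: 13.5
eef_pos: [601.6, 348.0, 131.9]
tool_rot: [3.141, -0.0, 1.854]
force: [0.8, 5.9, -0.7]
width: 12.9
```

```bash
python3 av.py
```

```text
13.7 [601.5 348.  131.9] yaw 1.853 F [1.6 5.2 0.4] Tz [-0.147 -0.031  0.045  0.116  0.098] mean 0.016
```

apply_moves([
  {"tx": 0,"ty": 0,"tz": 0,"rx": 0,"ry": 0,"rz": 0,"claw": 0.03},
  {"tx": 0,"ty": 0,"tz": 0,"rx": 0,"ry": 0,"rz": 0,"claw": 0.045},
  {"tx": 0,"ty": 0,"tz": 0,"rx": 0,"ry": 0,"rz": 0,"claw": 0.045},
  {"tx": 0,"ty": 0,"tz": 0.01,"rx": 0,"ry": 0,"rz": 0,"claw": 0.045},
  {"tx": 0,"ty": 0,"tz": 0.035,"rx": 0,"ry": 0,"rz": 0,"claw": 0.045},
  {"tx": 0,"ty": 0,"tz": 0.07,"rx": 0,"ry": 0,"rz": 0,"claw": 0.045},
  {"tx": 0,"ty": 0,"tz": 0.105,"rx": 0,"ry": 0,"rz": 0,"claw": 0.045},
  {"tx": 0.012,"ty": -0.04,"tz": 0.105,"rx": 0,"ry": 0,"rz": 0,"claw": 0.045},
  {"tx": 0.023,"ty": -0.08,"tz": 0.105,"rx": 0,"ry": 0,"rz": 0,"claw": 0.045},
  {"tx": 0.023,"ty": -0.08,"tz": 0.105,"rx": 0,"ry": 0,"rz": 0,"claw": 0.045},
])

```text
clock: 14.7
eef_pos: [627.9, 258.6, 237.7]
tool_rot: [3.141, 0.008, 1.84]
force: [0.6, -0.7, -0.5]
width: 45.2
```

```bash
python3 st.py; python3 - <<'E'
from h import *
c=calibration('wrist');im=snap('wrist','w3');np.save('w3.npy',c,allow_pickle=True)
hsv=cv2.cvtColor(im,cv2.COLOR_RGB2HSV)
r=cv2.inRange(hsv,(0,150,60),(6,255,255))|cv2.inRange(hsv,(172,150,60),(180,255,255))
n,l,st,ce=cv2.connectedComponentsWithStats(r)
for i in range(1,n):
    if st[i,4]>200:
        k=np.argwhere(l==i)[:,::-1]
        W=np.array([onz(c,p,156)[:2] for p in k],np.float32)
        w,V=np.linalg.eigh(np.cov(W.T));print(ce[i],st[i],cv2.minAreaRect(W),'pca yaw',np.arctan2(V[1,1],V[0,1]))
E
```

```text
14.7 [-0.15  0.71 -0.52  1.41  0.38  1.12 -0.47] [627.9 258.6 237.7] [3.141 0.008 1.84 ] [ 0.6 -0.7 -0.5] T [-0.059 -0.034 -0.013] 45.2
[253.62430939  75.61418048] [ 244   40   20   69 1086] ((601.5028686523438, 347.0513000488281), (13.661005973815918, 45.083641052246094), 15.870329856872559) pca yaw 1.8563873880154174
[368.76870748 196.91496599] [326 183  87  29 294] ((717.2738037109375, 282.8877868652344), (3.0022506713867188, 75.76912689208984), 88.26398468017578) pca yaw 3.1071115792544632
```

View pics/w3.png

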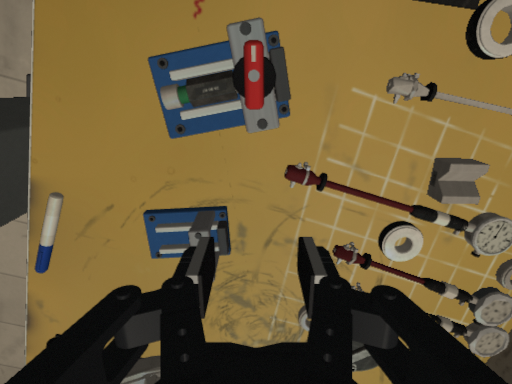

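The wrist view shows the wing at (254,75) with yaw 1.856, against tool yaw 1.853 at release, so the knob stayed put. The gauge lies straight in the channel with its tail at about (163,98). Last check is the tail position, then I'll hand in.

```bash
python3 - <<'E'
from h import *
c=np.load('w3.npy',allow_pickle=True).item()
u=np.array([np.cos(.453),np.sin(.453)]);O=np.array([574.5,334.5])
for px,z in(((163,98),33),((168,97),47)):print(((onz(c,px,z)[:2]-O)@u).round(1))
s=read_state();print(s['clock'],s['force'].round(1));print(finish_job())
E
```

```text
-74.9
-65.1
14.75 [0.5 2.1 0.2]
the job is handed in; nothing more can be done
None
```

I pushed the gauge home against the end stop, clamped it by turning the knob about 1.67 rad clockwise, and let go. The job was handed in at 14.75 s, with no verdict reported.

**Gauge home:** The push stopped hard at about 6.5 N, with the tool at nest x −83.7 mm. The final picture puts the tail at about −75 mm on the end-face reading, against the −74 mm expected when home. A second, rougher pixel reading, on the tail's top edge, gave −65 mm and does not agree; I trusted the stop contact.

**Clamp force:** My best estimate is 8–14 N, inferred from the turning moment and the angle at which the pad touched. It is not well pinned down:
- The single moment readings disagreed. One forward reading implied 16–18 N at the final angle, and the reversing one about 7 N.
- Because the readings pointed high, I backed the knob off by about 0.065 rad (about 3 N) before letting go.
- All of these values lie inside the 6–19 N window.

**After release:** The wing's yaw is 1.856 rad, against 1.853 rad for the tool at release, so opening the fingers did not turn it. The gripper is clear of everything. I touched none of the bystanders.

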